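# Set the lazy susan's brake tension to the mark

## Robot

A 6-joint arm with a two-finger parallel gripper is mounted at the origin on the work surface. World frame = base frame: x ahead of the robot, y to its left, z up, the work surface at z = 0. Lengths are in m, angles in rad, forces in N, time in s.
With the tool pointing down it reaches from about 0.325 to 0.9 m from the base axis. Payload 3.5 kg.
Tool frame: the origin (TCP) lies at the very end of the fingers, on their centre line; the grasp point (between the pads) lies 19 mm behind it; z points along the fingers, y is the line along which they close (so a half turn about z gives the same grasp; the last joint's range is limited). The gripper opens to 85 mm and grips with 20 to 120 N. Pads are 22 mm wide; open, the fingers measure 114 mm over their backs; the gripper's body (76 mm by 85 mm) begins 54 mm behind the grasp point. The pads swing forward as they close: fully open they stand 13 mm farther back than shut.
Start: joints at [1.053, 0.276, -0.026, 1.268, 0, 1.467], TCP at [0.252, 0.572, 0.196] pointing down, gripper open.
Joint ranges: [-3.12, 3.12], [-0.85, 1.88], [-1.08, 1.24], [-1.95, 2.15], [-1.57, 1.53], [-3.14, 3.14]. Speed limits (rad/s): [2.57, 2.57, 3.14, 3.14, 3.14, 3.14].

## Interface

Orientations are given as a rotation vector (axis times angle).
In Python, from station import sense, snapshot, job, models gives the robot as it stands. The module is installed in compiled form; this text tells all that it offers.
- The arm moves only by the tool play_rows, never from a script. Its argument "increments" is a list that holds one entry, the list of rows, each a list of 7 numbers: the shift along the tool's x, y, z each as a share of 0.1 m, from -1 to 1, then the turn, a rotation vector about the tool's x, y, z each as a share of 0.5 rad, from -1 to 1, then the gripper command: -1 is fully open, 1 is shut, values between are in proportion. A call has 1 to 10 rows; each row is the pose to reach, as a shift and turn from the pose commanded when the call began, along the tool's axes at that moment; what a row does not reach only later rows make up. A row lasts 1/10 s, in which the tool goes at most 50 mm and 8.59 degrees, less where a joint would pass 70% of its speed; a pose out of reach is approached as far as the arm can. A call with a number of a shift or a turn outside -1 to 1 is refused whole. A call with a gripper value outside its range is refused whole. The fingers move at their own pace and stop on an object; the grip force is fixed at half the most. Time passes only in rows, so rows that repeat a pose let the fingers close. It gives the time, the measured TCP pose, the force, the opening and the grip force at its end, in the units of the state.
- sense(): the state, without advancing time (a new reading comes with each control period).
- snapshot(name): name is "scene" or "side" or "wrist"; returns a dict with "frame" (384x512x3 uint8, red, green, blue), "camera_matrix" (3x3 intrinsics, pixels), "rvec" (rotation vector, rad) and "tvec" (3), from world to camera coordinates, as OpenCV has them; the wrist camera has in their place "mount" (4x4, takes a point from camera to tool coordinates, whose origin is the TCP and whose axes are the flange's). Camera axes: x right, y down, z forward; pixel columns grow to the right and rows downward; lengths in m; the calibration is good to about 2 mm. A picture is of the moment at which its call begins: read the wrist's pose just before it. There is no depth.
- job.close_job(): hands the job in; it is judged then, once.
Trained networks look in a picture, given as the dict that the camera call returned (one of the last four; its "shot" number tells which), for a name from the list of things; names that differ only in an ending like _2 or _b are one class to them, and where a whole thing is asked for, a point or a joint stands for the part that bears it (a point fixed in the world has none). Each returns a list of dicts, best first, with "conf" (0 to 1); they miss things now and then, are a little off and sometimes report something else, mostly with a low value. They report only what shows in the picture. A call takes as long as a camera call.
- models.silhouettes(picture, label): "mask" (384x512 bool, what is visible of it) and "pixel" ([column, row] in pixels, amid what is visible of it).
The state is a dict: "time": time; "joint_pos": joint angles; "qvel": joint speeds; "tau": joint torques, N m; "position": TCP position; "eef_rot": TCP orientation; "wrist_force": force on the tool from outside, world axes, zero at the start; "moment": the same for the moment, N m; "grip_width": finger opening in m; "grasp_force": force on a finger pad.
Only numpy, scipy, OpenCV 4.12 (cv2) and the standard library are available. Lean on these libraries where they do the work, as an engineer would, in place of code of your own. Each camera call takes 0.05 s, during which the arm holds its last target. There are 200 camera calls.

## Task

Take the tension knob on the lazy susan's brake deck and turn it clockwise until the round tip of the steel leaf spring stands in line with the upright mark tab, then let go and leave it there. Move the leaf only with the knob, never by touching it, and leave the kitchen timer with its similar knob alone.

Things in the scene. Friction and masses are not known exactly. Their poses are not given: they have to be found in the camera images.
- tension_knob_grip (a point): Grey bar-grip knob on a round pedestal on the flat black deck beside the lazy susan. Bar 42 long, 14 thick, 32 tall, on a 44 mm disc. Point: on the vertical turning axis, 7 mm below the bar's top, 23 mm above the disc, 73 mm above the counter. x along the bar, y across, z up; turns with it. Stiff (0.08 N m), stays where left. The mark is 0.7 to 1.4 rad clockwise from the start (seen from above).
- leaf: Steel leaf spring on edge, 120 mm long, 4 thick, 16 to 28 mm above the counter, with a round free tip 14 mm across and 32 mm high. Origin: centre of the tip, 22 mm above the counter. y along the leaf outwards from its pivot (120 mm back), z up. Turning the knob clockwise swings it counter-clockwise, away from the knob: 0.4 rad per rad of knob, 48 mm of tip travel per rad; turning back returns it.
- mark (a point): Where the tip's centre must come: point on the tip's arc, 120 mm from the leaf's pivot, 22 mm above the counter, in front of the mark tab. The tab is an upright steel block 8 mm wide, 22 long, 22 high on the deck just outside the arc (its middle 28 mm beyond the point), a thin line running inwards from it. y points outwards from the pivot to the tab. Its place on the arc varies.
- timer: Bystander to leave alone: kitchen timer, a white round housing 80 mm across and 30 mm high with a grey bar-grip knob of the same shape on top (74 mm high in all, no leaf spring by it), standing by itself on the counter. Origin: centre of its underside.

How it is judged:
By the outcome, as a careful person would: the job done as asked, in the order asked, and still so for the second after the job is handed in, with the robot touching nothing.
It also fails if it takes over 29 s, if anything falls off the work surface, if the arm or the gripper's body presses on something with over 40 N, if the wrist force passes 120 N, or if a joint passes its speed limit or range.

## Working session

There is one attempt and no reset: what is moved stays moved. The work goes in short steps, Python scripts to look and compute and a tool call to move; the robot and the scene stay as the last step left them, time stands still between calls to the robot, and variables do not carry over. Pictures are saved under pics/ and viewed, at most 11 in all, crops included, and the job is handed in when it is done.

Besides the shell and the picture viewer there is one more tool, called as name(argument=value, ...), one argument or row to a line, values as JSON. play_rows: Moves the arm, as the interface text tells. Its arguments: {"type":"object","properties":{"increments":{"type":"array"}},"required":["increments"]}

```bash
mkdir -p pics; cat > h.py <<'E'
import numpy as np, cv2
from station import sense, snapshot, job, models
def ray(pic,px,st=None):
    K=np.array(pic["camera_matrix"])
    p=cv2.undistortPoints(np.array([[px]],float),K,None)[0,0]; d=np.array([p[0],p[1],1.])
    if "mount" in pic:
        M=np.array(pic["mount"]);R=cv2.Rodrigues(np.array(st["eef_rot"],float))[0]
        o=R@M[:3,3]+st["position"]; return o,R@M[:3,:3]@d
    R=cv2.Rodrigues(np.array(pic["rvec"],float))[0]
    return -R.T@np.ravel(pic["tvec"]),R.T@d
def at(pic,px,z,st=None):
    o,d=ray(pic,px,st); return o+d*(z-o[2])/d[2]
def proj(pic,P,st=None):
    P=np.atleast_2d(np.array(P,float));K=np.array(pic["camera_matrix"])
    if "mount" in pic:
        M=np.array(pic["mount"]);R=cv2.Rodrigues(np.array(st["eef_rot"],float))[0]
        T=np.eye(4);T[:3,:3]=R;T[:3,3]=st["position"];T=np.linalg.inv(T@M)
        r,t=cv2.Rodrigues(T[:3,:3])[0],T[:3,3]
    else: r,t=np.array(pic["rvec"],float),np.array(pic["tvec"],float)
    return cv2.projectPoints(P,r,t,K,None)[0][:,0]
def save(pic,n): cv2.imwrite(f"pics/{n}.png",np.array(pic["frame"])[:,:,::-1])
E
python3 - <<'E'
from h import *
s=sense();print(s)
Z={"tension_knob_grip":.073,"leaf":.022,"mark":.022,"timer":.04}
ims=[]
for c in("scene","side","wrist"):
    s=sense();p=snapshot(c);ims.append(p["frame"])
    save(p,c+"0")
    for n,z in Z.items():
        for r in models.silhouettes(p,n)[:2]: print(c,n,round(r["conf"],2),np.round(r["pixel"]),r["mask"].sum(),np.round(at(p,r["pixel"],z,s),3))
E
```

```text
{'time': 0.0, 'joint_pos': array([ 1.05260273e+00,  2.77139453e-01, -2.78880974e-02,  1.26801218e+00,
        7.18816195e-06,  1.46739027e+00]), 'qvel': array([ 0.00031251,  0.00088046,  0.00051687, -0.000241  ,  0.00027247,
       -0.00055785]), 'tau': array([-1.28224161e-03, -4.45507622e+01,  2.95204300e+01,  1.64682395e-02,
        3.01657280e-05,  1.25766064e-08]), 'position': array([0.25145274, 0.57124271, 0.19505239]), 'eef_rot': array([-0.646743  , -3.07359129,  0.00335091]), 'wrist_force': array([ 0.64038158, -0.73014388,  0.69873267]), 'moment': array([0.05330191, 0.01916   , 0.02874048]), 'grasp_force': 0.0, 'grip_width': 0.08563149066312517}
scene tension_knob_grip 0.75 [170. 167.] 567 [0.62  0.002 0.073]
scene leaf 0.45 [218. 185.] 265 [0.543 0.031 0.022]
scene mark 0.68 [252. 192.] 126 [0.497 0.081 0.022]
scene timer 0.95 [270. 302.] 2707 [0.605 0.315 0.04 ]
scene timer 0.25 [215. 182.] 233 [0.552 0.042 0.04 ]
side tension_knob_grip 0.7 [333. 256.] 872 [ 0.601 -0.044  0.073]
side leaf 0.76 [280. 255.] 229 [0.548 0.027 0.022]
side mark 0.63 [242. 243.] 146 [0.493 0.066 0.022]
side timer 0.82 [278. 169.] 1100 [0.599 0.263 0.04 ]
```

```bash
cd pics; python3 -c "
import cv2,numpy as np
a=[cv2.resize(cv2.imread(n+'0.png'),(400,300)) for n in('scene','side','wrist')]
cv2.imwrite('all0.png',np.vstack([np.hstack(a[:2]),np.hstack([a[2],a[2]*0])]))"
```

```text
(no output)
```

View pics/all0.png

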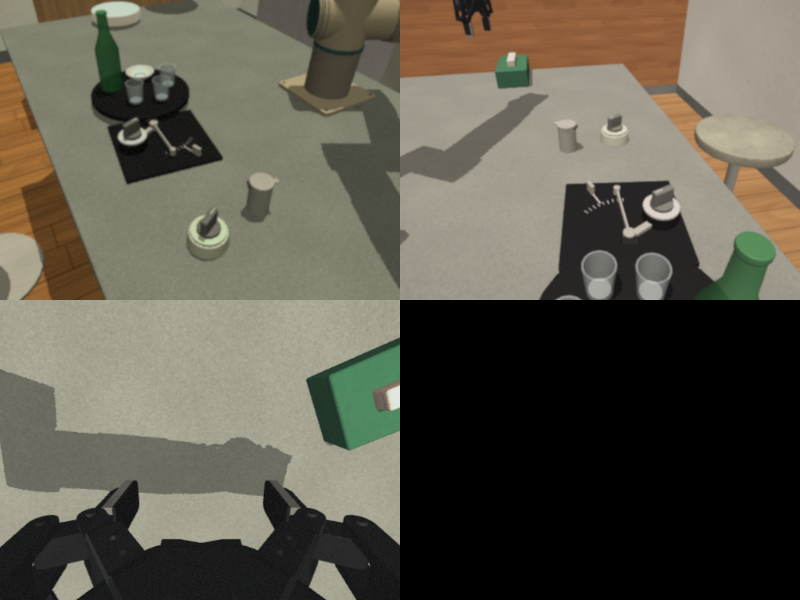

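The knob, leaf and mark sit on the black deck, with the scene-camera knob near full-resolution (170,167), the tip near (218,190) and the tab near (252,192). The timer stands apart at (270,302). Next I'll look at enlarged crops of the deck.

```bash
python3 - <<'E'
from h import *
a=cv2.imread("pics/scene0.png")[130:240,120:300]; b=cv2.imread("pics/side0.png")[210:340,190:370]
a=cv2.resize(a,(720,440)[:2],interpolation=cv2.INTER_CUBIC)[:,:]
b=cv2.resize(b,None,fx=4,fy=4,interpolation=cv2.INTER_CUBIC)
cv2.imwrite("pics/c1.png",a);cv2.imwrite("pics/c2.png",b)
S=snapshot("scene");D=snapshot("side")
def tri(p,q):
    o,d=ray(S,p);e,f=ray(D,q)
    t=np.linalg.lstsq(np.c_[d,-f],e-o,rcond=None)[0]
    A=o+d*t[0];B=e+f*t[1];return np.round((A+B)/2,3),np.linalg.norm(A-B)
print(tri([170,167],[333,256]),tri([252,192],[242,243]),tri([270,302],[278,169]))
E
```

```text
(array([ 0.612, -0.023,  0.053]), np.float64(0.00048134692248066744)) (array([0.494, 0.073, 0.016]), np.float64(0.00015456337927273537)) (array([0.602, 0.302, 0.02 ]), np.float64(0.011802466745391278))
```

View pics/c1.png

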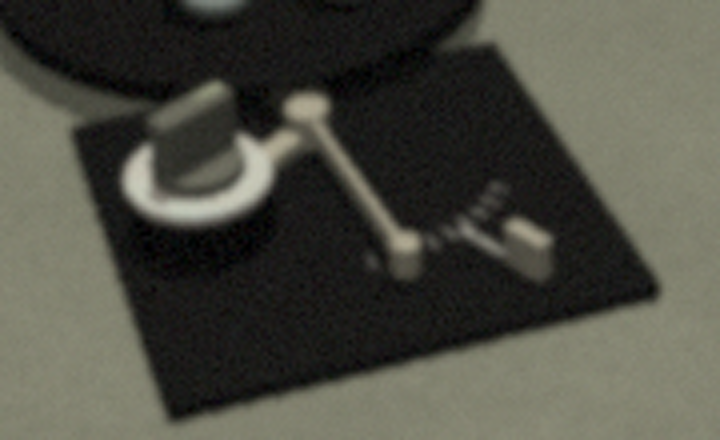

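View pics/c2.png

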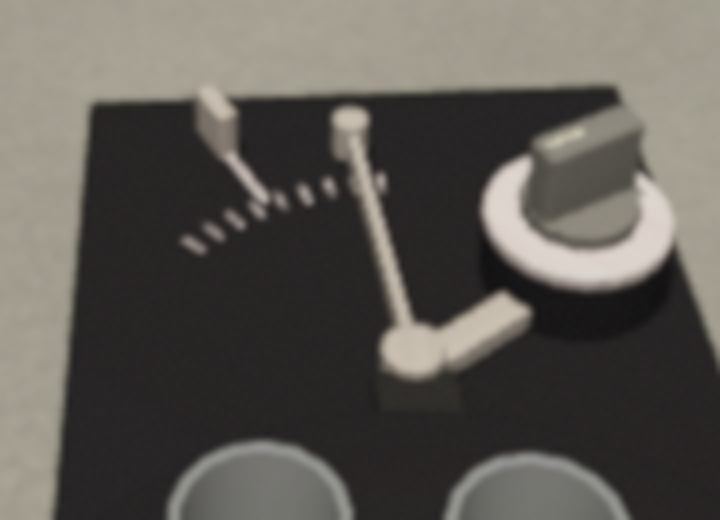

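Scene crop (full px): knob top about (168,157), tip top (221,190), pivot (197,157), tab top (252,188). Side crop: knob top (337,243.5), tip top (277.5,239), pivot (293,297.5), tab top (244,235.5). I'll triangulate these.

```bash
python3 - <<'E'
from h import *
S=snapshot("scene");D=snapshot("side")
def tri(p,q):
    p=np.array(p)/4+[120,130];q=np.array(q)/4+[190,210]
    o,d=ray(S,p);e,f=ray(D,q)
    t=np.linalg.lstsq(np.c_[d,-f],e-o,rcond=None)[0]
    A=o+d*t[0];B=e+f*t[1];return (A+B)/2,np.linalg.norm(A-B)
P={}
for n,p,q in[("knob",(193,108),(587,134)),("tip",(405,240),(350,117)),("pivot",(307,106),(413,350)),("tab",(530,233),(217,102)),
 ("barA",(158,128),(631,113)),("barB",(228,88),(543,154))]:
    P[n],e=tri(p,q);print(n,np.round(P[n],4),round(e,4))
v=P["pivot"][:2];a=lambda n:np.arctan2(*(P[n][:2]-v)[::-1])
print("R tip",np.linalg.norm(P["tip"][:2]-v),"R tab",np.linalg.norm(P["tab"][:2]-v),"ang",a("tip"),a("tab"),"knob turn",(a("tab")-a("tip"))/.4)
for n,q,c in(("S",None,S),):
    pass
for c,pts in((S,[(158,128),(228,88)]),(D,[(631,113),(543,154)])):
    off=np.array([120,130]) if c is S else np.array([190,210])
    w=[at(c,np.array(p)/4+off,.08)for p in pts];print(np.round(w,4),"yaw",np.arctan2(*(w[1]-w[0])[1::-1]),np.linalg.norm(w[1]-w[0]))
s=sense();R=cv2.Rodrigues(s["eef_rot"])[0];print(R.round(3));print(snapshot("wrist")["mount"])
E
```

```text
knob [ 0.6138 -0.0236  0.0753] 0.0016
tip [0.5488 0.0556 0.0298] 0.0013
pivot [ 0.5424 -0.065   0.0271] 0.0014
tab [0.4974 0.0773 0.0287] 0.0032
barA [ 0.633  -0.0161  0.0757] 0.0014
barB [ 0.5946 -0.0307  0.0755] 0.0029
R tip 0.1208108927651156 R tab 0.1492441485689702 ang 1.5179579926316968 1.8771136835561482 knob turn 0.8978892273111283
[[ 0.6342 -0.0098  0.08  ]
 [ 0.5955 -0.0239  0.08  ]] yaw -2.79185955194056 0.04118205453233354
[[ 0.6312 -0.0211  0.08  ]
 [ 0.5939 -0.0361  0.08  ]] yaw -2.7603387789898557 0.04017137334646161
[[-0.915  0.403  0.   ]
 [ 0.403  0.915  0.   ]
 [ 0.     0.    -1.   ]]
[[-1.08427293e-03 -9.66240122e-01 -2.57640934e-01  6.51248187e-02]
 [ 9.99999411e-01 -1.06123566e-03 -2.28472312e-04 -9.24888772e-04]
 [-5.26586317e-05 -2.57641030e-01  9.66240703e-01 -1.77575310e-01]
 [ 0.00000000e+00  0.00000000e+00  0.00000000e+00  1.00000000e+00]]
```

```bash
python3 - <<'E'
from h import *
S=snapshot("scene")
for z in(.05,): print("bottle foot",at(S,[140,113],z),"glass",at(S,[172,132],z),at(S,[207,126],z), "jug", at(S,[330,275],0))
E
```

```text
bottle foot [ 0.59345722 -0.24259022  0.05      ] glass [ 0.56207907 -0.13775838  0.05      ] [ 0.48938799 -0.12507723  0.05      ] jug [0.47881577 0.29206716 0.        ]
```

play_rows(
  increments=[
    [[-0.3, -0.2, 0, 0, 0, 0, -1], [-0.7, -0.5, 0, 0, 0, 0, -1], [-0.95, -0.66, 0, 0, 0, 0, -1], [-0.95, -0.66, 0, 0, 0, 0, -1]],
  ],
)

```text
time: 1.45
position: [0.3136, 0.4705, 0.1963]
eef_rot: [0.653, 3.072, -0.002]
wrist_force: [-0.9, 0.9, -0.3]
grip_width: 0.0855
grasp_force: 0.0
```

play_rows(
  increments=[
    [[-0.45, -0.3, 0, 0, 0, 0, -1], [-0.95, -0.66, 0, 0, 0, 0, -1], [-0.95, -0.66, 0, 0, 0, 0, -1]],
  ],
)

```text
time: 1.75
position: [0.3738, 0.3725, 0.1963]
eef_rot: [0.651, 3.073, -0.001]
wrist_force: [0.5, -0.0, -0.4]
grip_width: 0.0854
grasp_force: 0.0
```

play_rows(
  increments=[
    [[-0.45, -0.3, 0, 0, 0, 0, -1], [-0.95, -0.66, 0, 0, 0, 0, -1], [-0.95, -0.66, 0, 0, 0, 0, -1]],
  ],
)

```text
time: 2.05
position: [0.4347, 0.2739, 0.1964]
eef_rot: [0.651, 3.072, 0.0]
wrist_force: [-0.5, 1.3, 0.0]
grip_width: 0.0854
grasp_force: 0.0
```

play_rows(
  increments=[
    [[-0.45, -0.3, 0, 0, 0, 0, -1], [-0.95, -0.66, 0, 0, 0, 0, -1], [-0.95, -0.66, 0, 0, 0, 0, -1]],
  ],
)

```text
time: 2.35
position: [0.4956, 0.1751, 0.1965]
eef_rot: [0.651, 3.071, 0.0]
wrist_force: [0.1, -0.3, -0.3]
grip_width: 0.0853
grasp_force: 0.0
```

play_rows(
  increments=[
    [[-0.45, -0.3, 0, 0, 0, 0, -1], [-0.95, -0.66, 0, 0, 0, 0, -1], [-0.95, -0.66, 0, 0, 0, 0, -1]],
  ],
)

```text
time: 2.65
position: [0.5561, 0.0763, 0.1963]
eef_rot: [0.651, 3.072, 0.0]
wrist_force: [-0.4, 0.8, -0.1]
grip_width: 0.0856
grasp_force: 0.0
```

play_rows(
  increments=[
    [[-0.3, -0.2, 0, 0, 0, -0.25, -1], [-0.6, -0.4, 0, 0, 0, -0.5, -1], [-0.9, -0.68, 0, 0, 0, -0.75, -1], [-0.93, -0.68, 0, 0, 0, -1, -1], [-0.93, -0.68, 0, 0, 0, -1, -1]],
  ],
)

```text
time: 3.15
position: [0.6119, -0.0209, 0.1958]
eef_rot: [0.132, -3.138, -0.002]
wrist_force: [0.3, 0.9, -0.3]
grip_width: 0.0853
grasp_force: 0.0
```

play_rows(
  increments=[
    [[0, 0, 0, 0, 0, -0.3, -1], [0, 0, 0, 0, 0, -0.56, -1], [0, 0, 0, 0, 0, -0.56, -1], [0, 0, 0, 0, 0, -0.56, -1]],
  ],
)

```text
time: 3.55
position: [0.611, -0.0198, 0.1962]
eef_rot: [0.566, -3.09, -0.001]
wrist_force: [0.2, -0.6, -1.2]
grip_width: 0.0854
grasp_force: 0.0
```

```bash
python3 - <<'E'
from h import *
s=sense();print(s["position"],s["eef_rot"],s["joint_pos"].round(2))
p=snapshot("wrist");save(p,"w1")
for n,z in(("tension_knob_grip",.073),("mark",.022),("leaf",.022)):
    for r in models.silhouettes(p,n)[:1]: print(n,r["conf"],r["pixel"],at(p,r["pixel"],z,s).round(4))
print(proj(p,[[.614,-.0236,.08],[.633,-.016,.08],[.595,-.031,.08],[.5488,.0556,.038]],s).round())
E
```

```text
[ 0.61095815 -0.01975835  0.19621698] [ 5.66409614e-01 -3.08987471e+00 -8.20174239e-04] [-0.14  0.25 -0.06  1.26  0.   -0.5 ]
tension_knob_grip 0.86 [253.7, 176.7] [ 0.6097 -0.0249  0.073 ]
mark 0.7 [357.3, 118.3] [0.502  0.0753 0.022 ]
leaf 0.94 [305.0, 136.2] [0.5462 0.0217 0.022 ]
[[253. 182.]
 [254. 199.]
 [253. 164.]
 [331. 149.]]
```

View pics/w1.png

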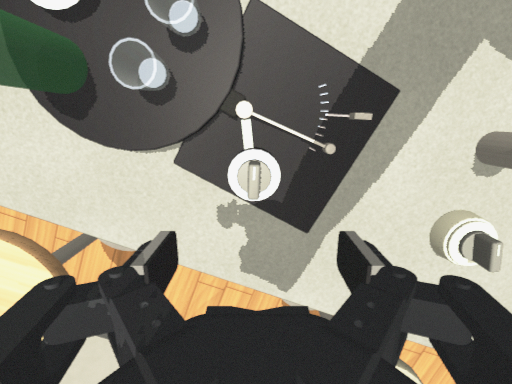

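The wrist view shows the bar at about (253,180), vertical in the picture, so the tool is aligned with it. The tip is at (330,148) and the tab at (362,117). I'll descend now.

play_rows(
  increments=[
    [[-0.01, -0.04, 0.3, 0, 0, 0, -1], [-0.01, -0.04, 0.6, 0, 0, 0, -1], [-0.01, -0.04, 0.8, 0, 0, 0, -1], [-0.01, -0.04, 0.8, 0, 0, 0, -1]],
  ],
)

```text
time: 4.15
position: [0.6104, -0.024, 0.1126]
eef_rot: [0.568, -3.083, -0.004]
wrist_force: [0.1, -0.1, 0.1]
grip_width: 0.0854
grasp_force: 0.0
```

play_rows(
  increments=[
    [[0, 0, 0.2, 0, 0, 0, -0.5], [0, 0, 0.4, 0, 0, 0, 0], [0, 0, 0.5, 0, 0, 0, 0], [0, 0, 0.58, 0, 0, 0, 0.2], [0, 0, 0.58, 0, 0, 0, 0.2], [0, 0, 0.58, 0, 0, 0, 0.2]],
  ],
)

```text
time: 4.75
position: [0.6144, -0.0246, 0.0591]
eef_rot: [-0.57, 3.088, -0.001]
wrist_force: [0.2, 0.3, -0.3]
grip_width: 0.034
grasp_force: 0.0
```

```bash
python3 - <<'E'
from h import *
s=sense();print(s["position"],s["eef_rot"],s["grip_width"],s["wrist_force"])
p=snapshot("wrist");save(p,"w2")
E
```

```text
[ 0.61438347 -0.0246275   0.05908689] [-5.69988401e-01  3.08822914e+00 -5.75417330e-04] 0.03398380953358617 [ 0.18420486  0.29969382 -0.29935122]
```

View pics/w2.png

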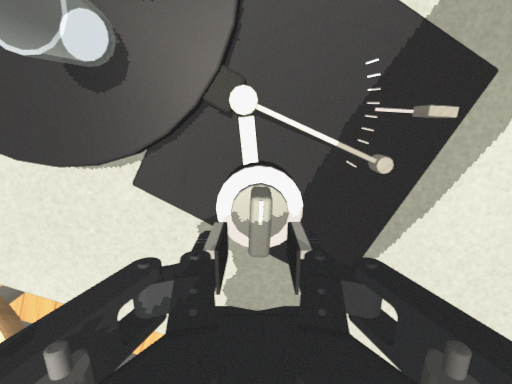

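The pads straddle the bar: bar columns 249–271, pads 227 and 295. I'll check the centring along the bar.

```bash
python3 - <<'E'
from h import *
s=sense();p=snapshot("wrist")
print(at(p,[260,208],.05,s).round(4), proj(p,[s["position"]*[1,1,0]+[0,0,z] for z in(.05,.08)],s).round(), proj(p,[s["position"]*[1,1,0]+[.935*k,.355*k,.08] for k in(-.021,.021)],s).round())
r=models.silhouettes(p,"tension_knob_grip")[0];y,x=np.where(r["mask"]);print(r["conf"],x.min(),x.max(),y.min(),y.max())
E
```

```text
[ 0.6112 -0.0244  0.05  ] [[258. 212.]
 [258. 228.]] [[258. 196.]
 [258. 258.]]
0.9 231 288 183 256
```

play_rows(
  increments=[
    [[0.025, 0, 0, 0, 0, 0, 0.2], [0.025, 0, 0, 0, 0, 0, 1], [0.025, 0, 0, 0, 0, 0, 1], [0.025, 0, 0, 0, 0, 0, 1], [0.025, 0, 0, 0, 0, 0, 1], [0.025, 0, 0, 0, 0, 0, 1]],
  ],
)

```text
time: 5.5
position: [0.6113, -0.0254, 0.0582]
eef_rot: [0.57, -3.089, -0.0]
wrist_force: [-1.1, -0.6, -0.9]
grip_width: 0.0003
grasp_force: 0.0
```

play_rows(
  increments=[
    [[0, 0, 0, 0, 0, 0.15, 1], [0, 0, 0, 0, 0, 0.3, 1], [0, 0, 0, 0, 0, 0.45, 1], [0, 0, 0, 0, 0, 0.6, 1], [0, 0, 0, 0, 0, 0.7, 1], [0, 0, 0, 0, 0, 0.8, 1], [0, 0, 0, 0, 0, 0.8, 1]],
  ],
)

```text
time: 6.2
position: [0.6113, -0.0254, 0.0581]
eef_rot: [-0.054, -3.141, -0.0]
wrist_force: [0.1, -0.5, 0.5]
grip_width: -0.0001
grasp_force: 0.0
```

```bash
python3 - <<'E'
from h import *
s=sense();print(s["position"],s["eef_rot"],s["grip_width"],s["wrist_force"],s["moment"])
p=snapshot("wrist");save(p,"w3")
for n,z in(("mark",.022),("leaf",.022)):
    for r in models.silhouettes(p,n)[:1]: print(n,r["conf"],r["pixel"],at(p,r["pixel"],z,s).round(4))
E
```

```text
[ 0.6113133  -0.02541284  0.05814285] [-5.44661049e-02 -3.14097551e+00 -7.80492050e-06] -0.00014940417166240834 [ 0.13669178 -0.52781453  0.45676432] [-0.01959592  0.01916206  0.01557645]
mark 0.74 [390.0, 51.4] [0.5007 0.0747 0.022 ]
leaf 0.63 [316.4, 117.9] [0.5456 0.0221 0.022 ]
```

View pics/w3.png

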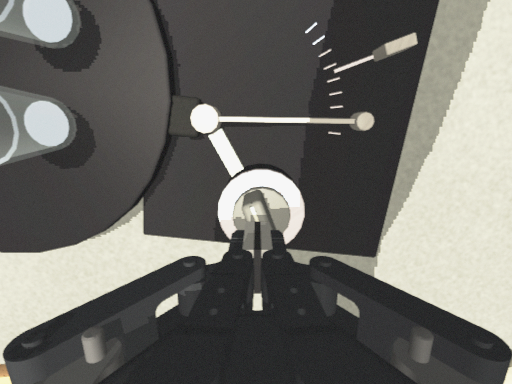

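The fingers shut on nothing: the opening is 0 and the leaf hasn't moved, with its tip at (365,120). I'll check the camera scale to see where the fingertips really are relative to the bar.

```bash
python3 - <<'E'
from h import *
s=sense();p=snapshot("wrist");print(p["camera_matrix"])
R=cv2.Rodrigues(s["eef_rot"])[0]
T=lambda a:s["position"]+R@np.array(a)
print("open pads corners",proj(p,[T([x,-.017,z]) for z in(0,-.03) for x in(-.011,.011)],s).round())
print("shut",proj(p,[T([x,0,z]) for z in(0,-.019,-.03) for x in(-.011,0,.011)],s).round())
def q(c,z):return at(p,c,z,s).round(4)
# two-view triangulation w1,w3 of pivot, tip
print(q([204,118],.028),q([365,120],.038),q([402,44],.028))
# current knob bar in other views
for c in("scene","side"):
    g=snapshot(c);save(g,c+"3")
    print(c,proj(g,[T([0,0,0]),[.6125,-.024,.08]]).round(1))
a=cv2.imread("pics/scene3.png")[90:220,110:270];b=cv2.imread("pics/side3.png")[180:310,250:410]
cv2.imwrite("pics/s3.png",cv2.resize(np.hstack([a,b]),(800,325),interpolation=cv2.INTER_CUBIC))
E
```

```text
[[265.88590198   0.         257.02634085]
 [  0.         265.88590198 191.30046425]
 [  0.           0.           1.        ]]
open pads corners [[235. 230.]
 [234. 201.]
 [231. 250.]
 [230. 216.]]
shut [[258. 230.]
 [258. 216.]
 [258. 201.]
 [258. 242.]
 [258. 226.]
 [258. 210.]
 [259. 250.]
 [259. 233.]
 [259. 216.]]
[ 0.5427 -0.0639  0.028 ] [0.5483 0.0535 0.038 ] [0.4975 0.0799 0.028 ]
scene [[169.7 163.9]
 [168.1 154.5]]
side [[333.7 253.9]
 [335.7 241.2]]
```

View pics/s3.png

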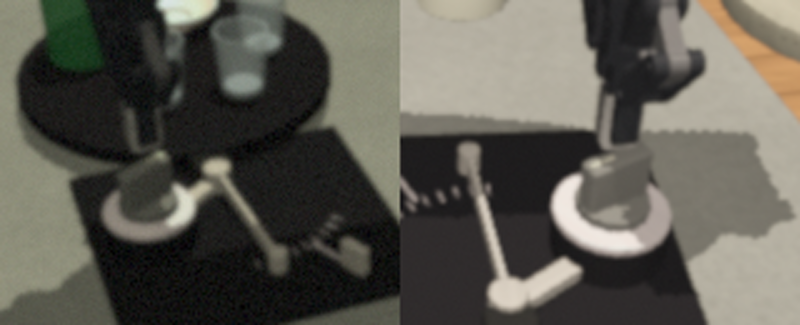

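The side crop shows the shut fingertips at about (337,239), just above the bar, where the TCP projects to (333.7,254). In the scene view they're at (168,150) against (170,164). So the real tips are well above the reported TCP. I'll triangulate to find by how much.

```bash
python3 - <<'E'
from h import *
S=snapshot("scene");D=snapshot("side");s=sense()
o,d=ray(S,[168,150.5]);e,f=ray(D,[337,239.5])
t=np.linalg.lstsq(np.c_[d,-f],e-o,rcond=None)[0];print(o+d*t[0],e+f*t[1])
for z in(.058,.07,.08,.09,.1): print(z,proj(S,[.6113,-.0254,z]).round(1),proj(D,[.6113,-.0254,z]).round(1))
w=snapshot("wrist");R=cv2.Rodrigues(s["eef_rot"])[0]
for z in(-.02,-.03,-.04,-.05,-.06): print(z,proj(w,[s["position"]+R@np.array([x,0,z]) for x in(-.011,.011)],s).round()[:,1])
E
```

```text
[ 0.61066321 -0.02738663  0.08608597] [ 0.61222053 -0.02798591  0.08622987]
0.058 [[169.7 163.9]] [[333.7 254. ]]
0.07 [[169.  158.5]] [[334.5 247.5]]
0.08 [[168.4 154. ]] [[335.2 241.9]]
0.09 [[167.9 149.3]] [[336.  236.2]]
0.1 [[167.3 144.6]] [[336.7 230.5]]
-0.02 [243. 211.]
-0.03 [250. 216.]
-0.04 [258. 222.]
-0.05 [268. 230.]
-0.06 [278. 238.]
```

The tips are about 28 mm higher than the reported TCP, so they closed just above the bar. I'll open, turn back to the bar's heading, then go down the missing distance in steps while watching the force.

play_rows(
  increments=[
    [[0, 0, 0, 0, 0, -0.2, 0.2], [0, 0, 0, 0, 0, -0.4, 0.1], [0, 0, 0, 0, 0, -0.6, 0.1], [0, 0, 0, 0, 0, -0.8, 0.1], [0, 0, 0, 0, 0, -0.8, 0.1], [0, 0, 0, 0, 0, -0.8, 0.1]],
  ],
)

```text
time: 7.25
position: [0.6113, -0.0254, 0.0582]
eef_rot: [-0.567, 3.09, -0.0]
wrist_force: [-0.3, 0.2, -0.2]
grip_width: 0.0383
grasp_force: 0.0
```

play_rows(
  increments=[
    [[0, 0.015, 0.05, 0, 0, 0, 0.1], [0, 0.015, 0.1, 0, 0, 0, 0.1], [0, 0.015, 0.15, 0, 0, 0, 0.1], [0, 0.015, 0.15, 0, 0, 0, 0.1]],
  ],
)

```text
time: 7.65
position: [0.6097, -0.0238, 0.0419]
eef_rot: [0.57, -3.087, -0.001]
wrist_force: [-1.3, -0.2, 0.1]
grip_width: 0.0385
grasp_force: 0.0
```

```bash
python3 - <<'E'
from h import *
s=sense();print(s["position"],s["eef_rot"],s["grip_width"],s["wrist_force"])
w=snapshot("wrist");a=w["frame"][130:310,160:360,::-1]
b=snapshot("side")["frame"][180:290,280:400,::-1]
a=cv2.resize(a,(500,450),interpolation=cv2.INTER_CUBIC)
b=cv2.resize(b,(300,275),interpolation=cv2.INTER_CUBIC);b=np.vstack([b,np.zeros((175,300,3),np.uint8)])
cv2.imwrite("pics/s4.png",np.hstack([a,b]))
E
```

```text
[ 0.60968048 -0.02384563  0.04189818] [ 5.69640674e-01 -3.08725869e+00 -1.19367784e-03] 0.03851905209654444 [-1.31181836 -0.16747589  0.06592745]
```

View pics/s4.png

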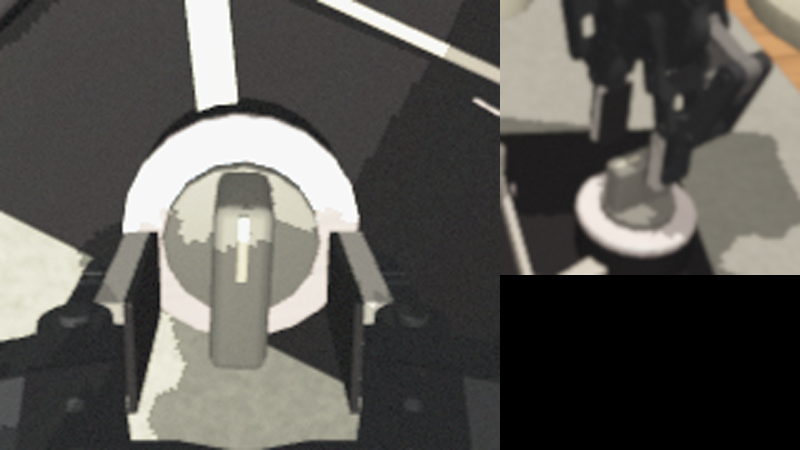

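Wrist crop: the bar (crop columns 212–268) is straight and centred between the pads (160 and 330). The tips are just below the bar's top. I'll go 13 mm further down and grip.

play_rows(
  increments=[
    [[-0.02, 0, 0.07, 0, 0, 0, 0.1], [-0.02, 0, 0.13, 0, 0, 0, 0.1], [-0.02, 0, 0.13, 0, 0, 0, 0.1], [-0.02, 0, 0.13, 0, 0, 0, 1], [-0.02, 0, 0.13, 0, 0, 0, 1], [-0.02, 0, 0.13, 0, 0, 0, 1], [-0.02, 0, 0.13, 0, 0, 0, 1], [-0.02, 0, 0.13, 0, 0, 0, 1]],
  ],
)

```text
time: 8.55
position: [0.6127, -0.0235, 0.0304]
eef_rot: [-0.571, 3.089, -0.001]
wrist_force: [0.6, -1.5, 0.9]
grip_width: 0.0127
grasp_force: 60.7
```

play_rows(
  increments=[
    [[0, 0, 0, 0, 0, 0.15, 1], [0, 0, 0, 0, 0, 0.3, 1], [0, 0, 0, 0, 0, 0.45, 1], [0, 0, 0, 0, 0, 0.6, 1], [0, 0, 0, 0, 0, 0.75, 1], [0, 0, 0, 0, 0, 0.9, 1], [0, 0, 0, 0, 0, 1, 1], [0, 0, 0, 0, 0, 1, 1]],
  ],
)

```text
time: 9.35
position: [0.6126, -0.0222, 0.0304]
eef_rot: [-0.211, -3.134, -0.003]
wrist_force: [-1.0, 2.7, 0.4]
grip_width: 0.0119
grasp_force: 60.9
```

```bash
cat > ang.py <<'E'
from h import *
def run(name):
    s=sense();p=snapshot("wrist");save(p,name)
    print(s["position"].round(4),s["eef_rot"].round(3),s["grip_width"],s["wrist_force"].round(1))
    piv=np.array([.5425,-.0645])
    for n,z in(("mark",.02),("leaf",.028)):
        for r in models.silhouettes(p,n)[:1]:
            y,x=np.where(r["mask"]);W=np.array([at(p,[a,b],z,s)[:2] for a,b in zip(x,y)])-piv
            rad=np.linalg.norm(W,axis=1);an=np.arctan2(W[:,1],W[:,0])
            m=(rad>.1)&(rad<.135) if n=="leaf" else (rad>.13)
            print(n,round(r["conf"],2),"all r",rad.min().round(3),rad.max().round(3),"angle",an[m].mean().round(4),"mid",((an[m].min()+an[m].max())/2).round(4))
E
python3 -c "from ang import *;run('w5')"
```

```text
[ 0.6126 -0.0222  0.0304] [-2.110e-01 -3.134e+00 -3.000e-03] 0.011850430101054348 [-1.   2.7  0.4]
mark 0.71 all r 0.104 0.167 angle 1.8751 mid 1.8747
leaf 0.96 all r 0.012 0.129 angle 1.6992 mid 1.6997
```

View pics/w5.png

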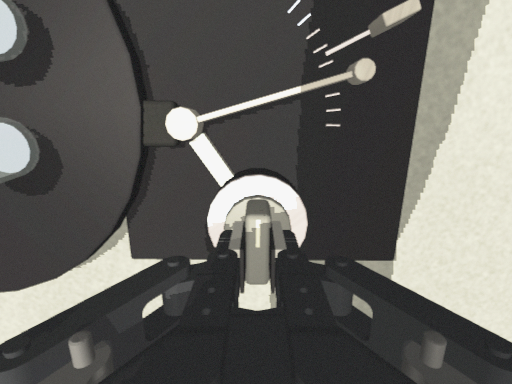

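The knob is turning: the tip is at (363,70), the line runs (328,53)→(370,33), and the leaf angle is 1.699 against 1.875 for the mark. About 0.44 rad of knob remains, so I'll turn 0.4 and then trim.

play_rows(
  increments=[
    [[0, 0, 0, 0, 0, 0.15, 1], [0, 0, 0, 0, 0, 0.3, 1], [0, 0, 0, 0, 0, 0.45, 1], [0, 0, 0, 0, 0, 0.6, 1], [0, 0, 0, 0, 0, 0.7, 1], [0, 0, 0, 0, 0, 0.8, 1], [0, 0, 0, 0, 0, 0.8, 1]],
  ],
)

```text
time: 10.2
position: [0.613, -0.0213, 0.0304]
eef_rot: [-0.829, -3.03, -0.007]
wrist_force: [0.2, 6.2, 1.9]
grip_width: 0.0121
grasp_force: 61.0
```

```bash
python3 - <<'E'
from ang import *
run('w6')
for c in("scene","side"):
    p=snapshot(c);save(p,c+"6")
    for n,z in(("mark",.022),("leaf",.022)):
        for r in models.silhouettes(p,n)[:1]: print(c,n,r["conf"],r["pixel"],r["mask"].sum())
E
```

```text
[ 0.613  -0.0213  0.0304] [-0.829 -3.03  -0.007] 0.012071695502892294 [0.2 6.2 1.9]
leaf 0.73 all r 0.012 0.128 angle 1.8516 mid 1.8526
scene mark 0.61 [250.5, 190.3] 133
scene leaf 0.7 [224.4, 178.2] 267
side leaf 0.73 [262.7, 264.0] 367
```

```bash
python3 - <<'E'
import cv2,numpy as np
a=cv2.imread("pics/w6.png")[0:150,150:400];b=cv2.imread("pics/side6.png")[220:310,215:315]
a=cv2.resize(a,(500,300),interpolation=cv2.INTER_CUBIC);b=cv2.resize(b,(300,270),interpolation=cv2.INTER_CUBIC)
b=np.vstack([b,np.zeros((30,300,3),np.uint8)]);cv2.imwrite("pics/s6.png",np.hstack([a,b]))
E
```

```text
(no output)
```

View pics/s6.png

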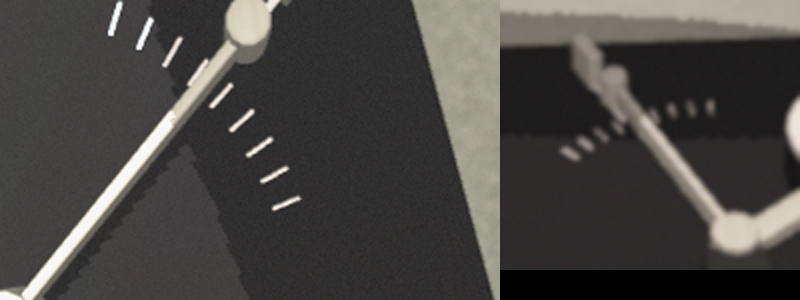

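```bash
python3 - <<'E'
from h import *
p=snapshot("wrist");s6=sense()
s5=dict(position=np.array([.6126,-.0222,.0304]),eef_rot=np.array([-.211,-3.134,-.003]))
s3=dict(position=np.array([.6113,-.0254,.0581]),eef_rot=np.array([-.0545,-3.141,0]))
f=lambda px,z,s:at(p,px,z,s)[:2]
def A(pt,pv):d=pt-pv;return np.linalg.norm(d).round(4),np.arctan2(d[1],d[0]).round(4)
pv5=f([182,124],.032,s5);pv3=f([204,118],.032,s3);pv6=f([151+0,152],.032,s6);print(pv5,pv3,pv6)
pv=(pv5+pv3)/2
print("tab5",A(f([394.5,16],.024,s5),pv),"line5",A(f([328,53],.006,s5),pv),A(f([368,34],.006,s5),pv),"tip5",A(f([365,68],.038,s5),pv))
print("tab3",A(f([397,45],.024,s3),pv),"line3",A(f([335,70],.006,s3),pv),A(f([374,56],.006,s3),pv))
print("tip6",A(f([274.5,10],.038,s6),pv))
for z in(.006,): print("pred mark line px now",proj(p,[[*(pv+r*np.array([np.cos(a),np.sin(a)])),z] for a in(1.86,1.88) for r in(.12,.14)],s6).round())
E
```

```text
[ 0.54375455 -0.06238406] [ 0.54317339 -0.06313577] [ 0.53827092 -0.05937478]
tab5 (np.float64(0.1468), np.float64(1.8826)) line5 (np.float64(0.1084), np.float64(1.884)) (np.float64(0.1372), np.float64(1.8777)) tip5 (np.float64(0.1166), np.float64(1.7118))
tab3 (np.float64(0.1484), np.float64(1.8853)) line3 (np.float64(0.1076), np.float64(1.8898)) (np.float64(0.1392), np.float64(1.8836))
tip6 (np.float64(0.1174), np.float64(1.8596))
pred mark line px now [[274.  26.]
 [295.   1.]
 [271.  23.]
 [292.  -2.]]
```

play_rows(
  increments=[
    [[0, 0, 0, 0, 0, 0.06, 1], [0, 0, 0, 0, 0, 0.12, 1], [0, 0, 0, 0, 0, 0.12, 1], [0, 0, 0, 0, 0, 0.12, 1]],
  ],
)

```text
time: 11.1
position: [0.613, -0.0212, 0.0304]
eef_rot: [-0.918, -3.004, -0.007]
wrist_force: [1.0, 6.6, 1.5]
grip_width: 0.0121
grasp_force: 61.0
```

play_rows(
  increments=[
    [[0, 0, 0, 0, 0, 0, 0.6], [0, 0, 0, 0, 0, 0, 0.1], [0, 0, 0, 0, 0, 0, 0.1], [0, 0, 0, 0, 0, 0, 0.1], [0, 0, -0.2, 0, 0, 0, 0.1], [0, 0, -0.5, 0, 0, 0, 0.1], [0, 0, -0.9, 0, 0, 0, 0.1], [0, 0, -1, 0, 0, 0, 0.1], [0, 0, -1, 0, 0, 0, 0.1]],
  ],
)

```text
time: 12.0
position: [0.615, -0.024, 0.133]
eef_rot: [0.919, 2.998, 0.001]
wrist_force: [-0.7, 0.9, -0.2]
grip_width: 0.038
grasp_force: 0.0
```

```bash
python3 - <<'E'
from ang import *
run('w7')
a=cv2.imread("pics/w7.png")[0:225,130:430];cv2.imwrite("pics/s7.png",cv2.resize(a,(800,600),interpolation=cv2.INTER_CUBIC))
E
```

```text
[ 0.615 -0.024  0.133] [9.190e-01 2.998e+00 1.000e-03] 0.03799280467192855 [-0.7  0.9 -0.2]
mark 0.57 all r 0.129 0.163 angle 1.873 mid 1.8726
leaf 0.95 all r 0.013 0.129 angle 1.8754 mid 1.8767
```

View pics/s7.png

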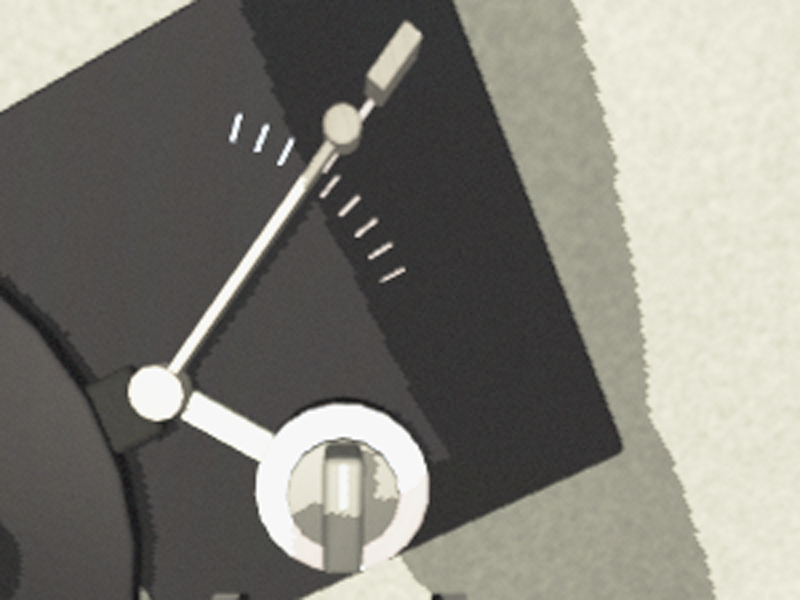

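The leaf now points at the tab: tip top at crop (343,123), tab top (397,58), and the knob released. I'll do one parallax-corrected check.

```bash
python3 - <<'E'
from h import *
p=snapshot("wrist");s=sense()
f=lambda c,z:at(p,np.array(c)*.375+[130,0],z,s)[:2]
for pz in(.028,.034):
  pv=f([156,391],pz)
  for n,c,z in(("tip",[343,122],.038),("tabtop",[401,50],.028),("line",[369,108],.006),("linein",[331,165],.006),("leafmid",[253,253],.028),("leafin",[200,327],.028)):
    d=f(c,z)-pv;print(pz,n,np.linalg.norm(d).round(4),np.arctan2(d[1],d[0]).round(4))
# scene/side check with pixel masks
E
```

```text
0.028 tip 0.117 1.8781
0.028 tabtop 0.149 1.8762
0.028 line 0.1332 1.8785
0.028 linein 0.1086 1.8702
0.028 leafmid 0.064 1.8859
0.028 leafin 0.0302 1.8957
0.034 tip 0.1156 1.8857
0.034 tabtop 0.1477 1.8821
0.034 line 0.1318 1.8851
0.034 linein 0.1072 1.8783
0.034 leafmid 0.0626 1.9001
0.034 leafin 0.0289 1.9268
```

Tip and mark agree to within about 0.003 rad, which is under 0.5 mm. The gripper is clear, so I'll hand in.

```bash
python3 -c "
from station import job;print(job.close_job())"
```

```text
the job is handed in; nothing more can be done
None
```

I turned the tension knob clockwise until the leaf's tip lined up with the mark tab (within about 0.5 mm by the wrist camera), let go, lifted clear and handed the job in; the first grip closed on air just above the bar, and neither the leaf nor the timer was touched.

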